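Shut the lathe's gear cover and jog it with the foot pedal

ROBOT

A 7-joint arm with a two-finger parallel gripper is mounted at the origin on the work surface. World frame = base frame: x ahead of the robot, y to its left, z up, the work surface at z = 0. Lengths are in m, angles in rad, forces in N, time in s.
With the tool pointing down it reaches from about 0.4 to 0.9 m from the base axis. Payload 5.5 kg.
Tool frame: the origin (TCP) lies midway between the tips of the shut fingers; the grasp point (between the pads) lies 19 mm behind it; z points along the fingers, y is the direction in which the jaws open and shut (so a half turn about z gives the same grasp; the last joint's range is limited). The gripper opens to 92 mm and grips with 3 to 60 N. Pads are 19 mm wide; open, the fingers measure 130 mm over their backs; the gripper's body (75 mm by 190 mm) begins 47 mm behind the grasp point.
Start: joints at [-0.969, 0.501, -0.427, 1.55, 0.221, 1.138, -0.21], TCP at [0.216, 0.613, 0.206] pointing down, gripper open.
Joint ranges: [-2.88, 2.88], [-0.31, 2.03], [-1.54, 1.56], [0.2, 2.42], [-1.41, 4.55], [0.19, 2.02], [-2.57, 2.57]. Speed limits (rad/s): [2.57, 2.57, 3.14, 3.14, 3.14, 3.14, 3.14].

INTERFACE

Orientations are given as a rotation vector (axis times angle).
In Python, from station import * gives the robot as it stands. The module is installed in compiled form; this text tells all that it offers.
- The arm moves only by the tool apply_moves, never from a script. Its argument "targets" is a list that holds one entry, the list of rows, each a list of 7 numbers: the finger opening in cm, from 0 to 9.18, then the shift along the world's x, y, z in cm, then the turn, a rotation vector about the world's x, y, z in rad. In form: [[[grip, tx, ty, tz, wx, wy, wz], ...]]. A call has 1 to 8 rows; each row shifts and turns the commanded pose from where the row before left it; what a row does not reach is not made up. A row lasts 1/10 s, in which the tool goes at most 50 mm and 8.59 degrees, less where a joint would pass 70% of its speed; a pose out of reach is approached as far as the arm can. A call is refused whole if a number of a shift passes 5 or a number of a turn 0.15, either way. A call with a gripper value outside its range is refused whole. The fingers move at their own pace and stop on an object; "newtons" is the grip in N (left out, the last holds). Time passes only in rows, so rows that do not move let the fingers close. It gives the time, the measured TCP pose, the force and the opening at its end, in the units of the state.
- get_obs(): the state, without advancing time (a new reading comes with each control period).
- get_image(name): name is "side" or "top"; returns a dict with "img" (480x640x3 uint8, red, green, blue), "mtx" (3x3 intrinsics, pixels), "R" (3x3) and "t" (3): a world point X has camera coordinates R X + t. Camera axes: x right, y down, z forward; pixel columns grow to the right and rows downward; lengths in m; the calibration is good to about 2 mm. A picture is of the moment at which its call begins. There is no depth.
- finish_job(): hands the job in, once; it reports no verdict.
The state is a dict: "t": time; "q": joint angles; "dq": joint speeds; "joint_efforts": joint torques, N m; "eef_pos": TCP position; "tool_rot": TCP orientation; "ft_force": force on the tool from outside, world axes, zero at the start; "wrist_torque": the same for the moment, N m; "width": finger opening in m.
Only numpy, scipy, OpenCV 4.12 (cv2) and the standard library are available. Lean on these libraries where they do the work, as an engineer would, in place of code of your own. Each camera call takes 0.05 s, during which the arm holds its last target. There are 200 camera calls.

TASK

The gears in the small lathe headstock have been changed and it is ready for a test jog. Push the red gear cover shut until its catch clicks and holds it; then press the yellow foot pedal on the board fully down to its stop, hold it there for about a second and let it spring all the way back up. Do not work the pedal while the cover is open, and leave the tools and other things on the bench where they are.

Things in the scene. Friction and masses are not known exactly. Their poses are not given: they have to be found in the camera images.
- headstock: Cream lathe headstock, black front panel, fixed, 190 x 150 x 150 mm high, open on top with two brass gears inside; a chuck and a wooden disc (124 mm across) stick out 93 mm from its far (+x) face, centred 75 mm up. Origin: centre of its underside; z up, front faces -x. It stands left or right on the bench, turned up to 0.35 rad.
- cover (a joint): Angle of the red gear cover (rad): 0 shut, starts open at 0.4 to 0.75, limit 1.2. Plate 206 x 154 x 12 mm hinged along the headstock's far (+x) top edge; its front edge, with a steel lip 22 mm deep, swings up. A stiff hinge (1 to 2 N) holds it where left. From 0.07 to 0.03 rad a ball catch resists, 8 to 14 N at the pad; past that it pulls the cover shut. Push from above along its arc.
- cover_pad (a point): Middle of the black 36 x 60 mm rubber pad on the cover's top face near its front edge: 170 mm from the hinge axis along the cover, 13 mm above that axis when shut (163 mm above the bench). Axes turn with the cover: x along it towards the hinge, y along the hinge, z out of its top.
- cover_hinge (a point): Middle of the cover's hinge axis, 150 mm above the bench, at the far top edge of the headstock. Axes turn with the cover, as for cover_pad.
- foot_switch: Plywood board 250 x 140 x 12 mm, fixed, with a navy foot-switch base that carries the pedal. Origin: on the bench below the pedal's pad (within 5 mm); z up, x from the pedal's hinge (heel) to its free toe; the board runs from x = -180 to +70 mm. It stands on the other side of the bench from the headstock, turned up to 0.4 rad.
- pedal (a joint): Angle of the yellow pedal (rad): 0 up at rest, 0.22 fully down on its stop. Tread 185 x 92 x 12 mm, hinged at its heel (-x) end; the toe slopes up 0.26 rad at rest, 0.04 rad at the stop. Its spring needs about 6 N at the pad to start moving and 12 N at the stop, and lifts it back when let go.
- pedal_pad (a point): Middle of the black 50 x 75 mm rubber pad on top of the tread near its toe: 150 mm from the hinge axis along the tread; about 96 mm above the bench at rest and 64 mm with the pedal on its stop. Axes turn with the pedal: x along the tread towards the toe, y along the hinge, z out of the tread.
- pedal_hinge (a point): Middle of the pedal's hinge axis, at the heel, 45 mm above the bench; the tread's top face lies 12 mm above this axis. Axes turn with the pedal, as for pedal_pad.
- gouge: Loose turning gouge with a wooden handle, 205 mm long, 26 mm high, lying between the headstock and the foot switch. Leave it.
- chuck_key: Loose steel T-shaped chuck key, 110 x 90 mm, 14 mm high, lying on the left. Leave it.
- mallet: Loose round carver's mallet standing on its head, 92 mm across, 215 mm high, on the left. Leave it.
- wax_tin: Loose green jar of wax with a brass lid, 66 mm across, 50 mm high, beyond the gouge. Leave it.
- glue: Loose white glue bottle, 60 mm across, 160 mm high, on the right. Leave it.
- bowl_blank: Loose round wooden bowl blank, 150 mm across, 50 mm high, on the right. Leave it.
- mug: Loose blue mug, 80 mm across, 90 mm high, on the left. Leave it.

How it is judged:
On the way, in this order (a step that is already met when the one before it is completed fails the run):
1. the gear cover is shut and held by its catch (value of joint cover below 0.02 rad), for 0.3 s.
2. the pedal is held fully down on its stop (value of joint pedal above 0.2 rad and value of joint cover below 0.02 rad), for 0.5 s.
At the end, for the whole second after the job is handed in: The cover is shut within 0.02 rad, the pedal, having been held within 0.02 rad of its stop for half a second after the cover was shut, is back up within 0.03 rad, and every loose thing is within 30 mm of where it was (value of joint cover below 0.02 rad and value of joint pedal below 0.03 rad and distance of each of gouge, chuck_key, mallet, wax_tin, glue, bowl_blank, mug from where it was at the start of the episode below 0.03 m); the robot touches nothing.
It fails at once if the pedal is pressed (past 0.08 rad) while the cover is open (value of joint pedal above 0.08 rad and value of joint cover above 0.04 rad).
It fails at once if a loose thing on the bench is shifted by 50 mm or more (distance of any of gouge, chuck_key, mallet, wax_tin, glue, bowl_blank, mug from where it was at the start of the episode above 0.05 m).
It also fails if it takes over 51 s, if anything falls off the work surface, if the arm or the gripper's body presses on something with over 40 N, if the wrist force passes 120 N, or if a joint passes its speed limit or range.

## Working session

There is one attempt and no reset: what is moved stays moved. The work goes in short steps, Python scripts to look and compute and a tool call to move; the robot and the scene stay as the last step left them, time stands still between calls to the robot, and variables do not carry over. Pictures are saved under pics/ and viewed, about 8 in all and at most 12, crops included, and the job is handed in when it is done.

Besides the shell and the picture viewer there is one more tool, called as name([rows], argument=value, ...), one row to a line, values as JSON. apply_moves: Moves the arm, as the interface text tells. Its arguments: {"type":"object","properties":{"targets":{"type":"array","items":{"type":"array","items":{"type":"array","items":{"type":"number"}}}},"newtons":{"type":"number"}},"required":["targets"]}

```bash
mkdir -p pics; python3 - <<'E'
from station import *
import cv2,numpy as np
o=get_obs();print(o['t'],o['eef_pos'],o['tool_rot'],o['ft_force'],o['width'])
for n in('side','top'):
    d=get_image(n);cv2.imwrite(f'pics/{n}0.png',d['img'][:,:,::-1]);np.savez(f'{n}0.npz',**d)
    print(n,d['mtx'].tolist(),(-d['R'].T@d['t']),d['R'].tolist())
E
```

```text
0.0 [0.2158824  0.61234121 0.20527941] [-5.29569343e-01 -3.09628778e+00  2.92219468e-03] [-0.0781434   0.85724494  0.27618095] 0.091780867384651
side [[444.84575009443216, 0.0, 319.40966901613643], [0.0, 444.84575009443216, 240.4779951100479], [0.0, 0.0, 1.0]] [ 0.26074809 -0.73641897  0.89616153] [[0.9272920998817911, -0.3738830986551157, -0.018460499366683876], [-0.2738124751658671, -0.6438215198948039, -0.7145072280697279], [0.25525690968191184, 0.6676116229218854, -0.6993844657977805]]
top [[556.8988284340763, 0.0, 311.6957646988675], [0.0, 556.8988284340763, 242.75522718408396], [0.0, 0.0, 1.0]] [ 0.46564942 -0.00369278  1.52370457] [[-0.024192205891077918, -0.9997071029090598, -0.0006675082756298185], [-0.9961080037684013, 0.0241617079587983, -0.08476471374955517], [0.08475601455149942, -0.001385735071391024, -0.9964007716454546]]
```

View pics/side0.png

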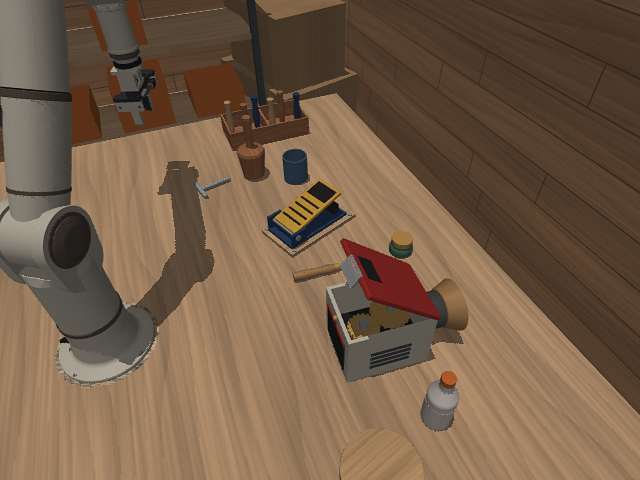

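View pics/top0.png

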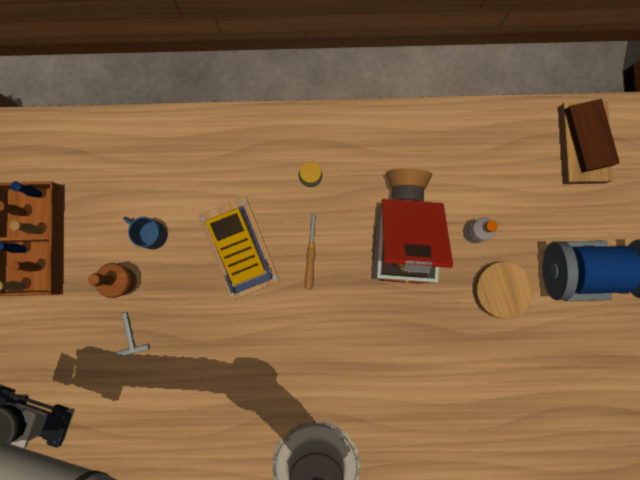

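The headstock is on the right (top view about (412,240), cover pad about (418,251)). The foot switch is on the left (pedal pad about (227,226)), with the gouge between them at about (310,255). Next I'll enlarge both.

```bash
python3 - <<'E'
import cv2,numpy as np
a=cv2.imread('pics/side0.png');b=cv2.imread('pics/top0.png')
def c(i,x,y,w,h): return cv2.resize(i[y:y+h,x:x+w],(400,300),interpolation=cv2.INTER_CUBIC)
# scale: headstock side x4 (100x75 too small) -> 160x120 =2.5 ; others 100x75=4
cv2.imwrite('pics/m.png',np.vstack([np.hstack([c(a,320,235,160,120),c(b,365,190,133.33.__int__()+0,100)]),np.hstack([c(a,255,170,107,80),c(b,190,195,133,100)])]))
E
```

```text
(no output)
```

View pics/m.png

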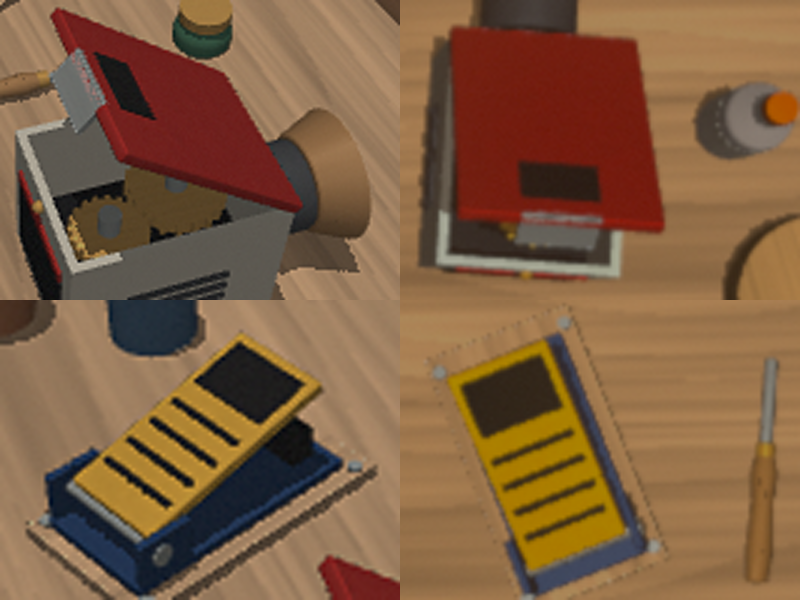

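```bash
cat > h.py <<'E'
import numpy as np,cv2
from scipy.optimize import least_squares
C={n:{k:v for k,v in np.load(f'{n}0.npz').items() if k!='img'} for n in('side','top')}
def proj(n,X):
    c=C[n];p=(c['R']@np.asarray(X).T).T+c['t'];p=p@c['mtx'].T;return p[:,:2]/p[:,2:]
def rz(a):c,s=np.cos(a),np.sin(a);return np.array([[c,-s,0],[s,c,0],[0,0,1]])
def ry(a):c,s=np.cos(a),np.sin(a);return np.array([[c,0,s],[0,1,0],[-s,0,c]])
def hinge(p): return np.array([p[0],p[1],0])+rz(p[2])@[.095,0,.15]
def cov(p,P,th=None):  # P: d from hinge toward front, y, z up ; opening raises the front
    th=p[3] if th is None else th
    L=np.array([[-d,y,z] for d,y,z in P]); return hinge(p)+(rz(p[2])@ry(th)@L.T).T
def head(p,P): return np.array([p[0],p[1],0])+(rz(p[2])@np.array(P).T).T
def ped(p,P,a=0): return np.array([p[0],p[1],.045])+(rz(p[2])@ry(-(.26-a))@np.array(P).T).T
E
cat > fit.py <<'E'
from h import *
S=lambda L:np.array([[320+u/2.5,235+v/2.5] for u,v in L])
T=lambda L:np.array([[365+(u-400)*133/400,190+v/3] for u,v in L])
SP=lambda L:np.array([[255+u*107/400,170+(v-300)*80/300] for u,v in L])
TP=lambda L:np.array([[190+(u-400)*133/400,195+(v-300)/3] for u,v in L])
PC=[(.188,.03,.013),(.152,.03,.013),(.152,-.03,.013),(.188,-.03,.013)]
HC=[(-.095,.075,.15),(-.095,-.075,.15)]
sp=S([(93,51),(121,56),(157,118),(131,108)]);tp=T([(519,196),(519,162),(598,168),(600,202)])
sh=S([(16,130),(75,275)]);th=T([(438,262),(620,275)])
f=lambda p:np.concatenate([(proj('side',cov(p,PC))-sp).ravel(),(proj('top',cov(p,PC))-tp).ravel(),(proj('side',head(p,HC))-sh).ravel(),(proj('top',head(p,HC))-th).ravel()])
r=least_squares(f,[.5,-.25,0,.6]);print('head',r.x.round(4));print(r.fun.reshape(-1,2).round(1).tolist())
p=r.x;print('hinge',hinge(p),'pad now',cov(p,[(.17,0,.013)]),'shut',cov(p,[(.17,0,.013)],0))
PP=[(.175,.0375,.013),(.175,-.0375,.013),(.125,-.0375,.013),(.125,.0375,.013)]
ss=SP([(238,346),(306,383),(267,425),(195,381)]);tt=TP([(461,388),(544,353),(562,401),(483,436)])
g=lambda p:np.concatenate([(proj('side',ped(p,PP))-ss).ravel(),(proj('top',ped(p,PP))-tt).ravel()])
r=least_squares(g,[.45,.15,.3]);print('ped',r.x.round(4));print(r.fun.reshape(-1,2).round(1).tolist())
for a in(0,.1,.22):print(a,ped(r.x,[(.15,0,.013)],a))
E
python3 fit.py
```

```text
head [ 0.5796 -0.2464 -0.073   0.679 ]
[[0.6, 0.0], [2.3, 2.7], [0.2, 0.0], [-2.6, -0.2], [0.3, -0.2], [-0.9, -0.5], [-1.0, -1.2], [0.1, -0.9], [-1.0, 0.7], [-0.2, -0.2], [-0.4, 1.2], [-0.0, -0.2]]
hinge [ 0.67430175 -0.2533343   0.15      ] pad now [[ 0.55050553 -0.24428274  0.2668827 ]] shut [[ 0.50475435 -0.24093757  0.163     ]]
ped [0.5039 0.1558 0.3942]
[[0.2, -1.1], [0.3, 0.0], [-1.1, 0.0], [-0.0, 0.3], [-0.2, -0.8], [-1.0, -0.9], [1.1, 0.7], [0.7, 0.7]]
0 [[0.63461028 0.21020123 0.09612515]]
0.1 [[0.63866955 0.21188989 0.08173169]]
0.22 [[0.64176    0.21317552 0.063988  ]]
```

apply_moves([
  [[0,0,0,5,0,0,0],[0,0,0,5,0,0,0],[0,0,0,5,0,0,0],[0,0,0,5,0,0,0],[0,2,-4,0,0,0,0],[0,2,-4,0,0,0,0],[0,2,-4,0,0,0,0],[0,2,-4,0,0,0,0.05]],
])

```text
t: 0.9
eef_pos: [0.2965, 0.4512, 0.4059]
tool_rot: [-0.451, -3.109, 0.001]
ft_force: [-0.1, 0.0, -0.6]
width: 0.0323
```

apply_moves([
  [[0,2,-4,0,0,0,0.05],[0,2,-4,0,0,0,0.05],[0,2,-4,0,0,0,0.05],[0,2,-4,0,0,0,0.05],[0,2,-4,0,0,0,0.02],[0,2,-4,0,0,0,0],[0,2,-4,0,0,0,0],[0,2,-4,0,0,0,0]],
])

```text
t: 1.7
eef_pos: [0.4562, 0.1312, 0.4062]
tool_rot: [-0.108, -3.14, 0.0]
ft_force: [0.8, 0.3, -0.6]
width: 0.0007
```

apply_moves([
  [[0,1.5,-4.7,0,0,0,0],[0,1.5,-4.7,0,0,0,0],[0,1.5,-4.7,0,0,0,0],[0,1.5,-4.7,0,0,0,0],[0,1.5,-4.7,0,0,0,0],[0,1.5,-4.7,0,0,0,0],[0,1.5,-4.7,-3,0,0,0],[0,1.5,-4.6,-4,0,0,0]],
])

```text
t: 2.5
eef_pos: [0.5719, -0.2292, 0.3489]
tool_rot: [0.11, 3.137, -0.002]
ft_force: [0.2, -0.3, -0.0]
width: 0.0006
```

```bash
python3 - <<'E'
from station import *
import cv2,numpy as np
a=get_image('side')['img'][:,:,::-1];b=get_image('top')['img'][:,:,::-1]
c=lambda i,x,y,w,h:cv2.resize(i[y:y+h,x:x+w],(400,400),interpolation=cv2.INTER_CUBIC)
cv2.imwrite('pics/m2.png',np.hstack([c(a,300,170,180,180),c(b,345,140,150,150)]))
print(get_obs()['eef_pos'],get_obs()['q'])
E
```

```text
[ 0.56757657 -0.23219884  0.34197425] [ 0.16271417  0.31758607  0.23631402  1.47979451 -0.07011346  1.36219748
  1.89661288]
```

View pics/m2.png

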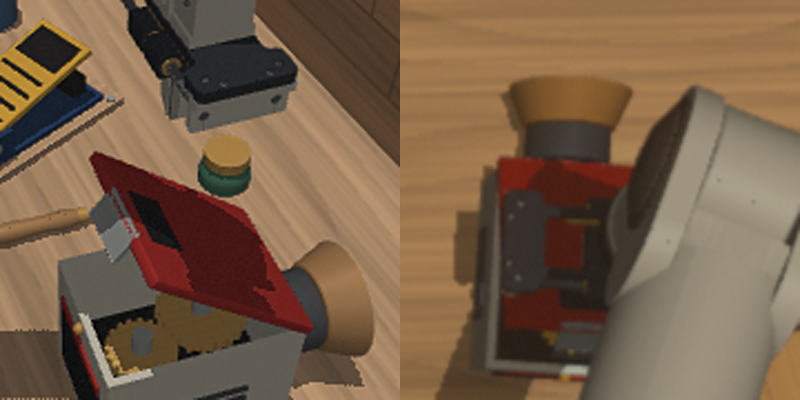

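The fit still matches and the gripper is above the cover. The fingers are hidden under the gripper body in both views.

apply_moves([
  [[0,0,0,-2,0,0,0],[0,0,0,-2,0,0,0],[0,0,0,0,0,0,0]],
])

```text
t: 2.9
eef_pos: [0.5692, -0.2247, 0.3054]
tool_rot: [-0.107, -3.134, -0.003]
ft_force: [0.0, 0.8, -0.2]
width: 0.0001
```

```bash
python3 - <<'E'
from h import *
p=[.5796,-.2464,-.073,.679]
for t in (.72,.68,.6,.5,.4,.3,.2,.1,.05,0,-.03):print(t,(100*cov(p,[(.17,0,.013)],t)).round(2))
E
```

```text
0.72 [[ 55.54 -24.46  27.19]]
0.68 [[ 55.07 -24.43  26.7 ]]
0.6 [[ 54.17 -24.36  25.67]]
0.5 [[ 53.18 -24.29  24.29]]
0.4 [[ 52.32 -24.23  22.82]]
0.3 [[ 51.62 -24.18  21.27]]
0.2 [[ 51.08 -24.14  19.65]]
0.1 [[ 50.69 -24.11  17.99]]
0.05 [[ 50.57 -24.1   17.15]]
0 [[ 50.48 -24.09  16.3 ]]
-0.03 [[ 50.45 -24.09  15.79]]
```

apply_moves([
  [[0,0,-1.8,-1,0,0,0],[0,0,0,0,0,0,0],[0,0,0,0,0,0,0]],
])

```text
t: 3.2
eef_pos: [0.5711, -0.2441, 0.2994]
tool_rot: [0.109, 3.139, 0.0]
ft_force: [0.0, 0.4, 0.0]
width: 0.0007
```

apply_moves([
  [[0,-1,0,-1.5,0,0,0],[0,-1,0,-1.5,0,0,0],[0,-0.7,0,-0.8,0,0,0],[0,-0.6,0,-0.7,0,0,0],[0,-0.5,0,-0.7,0,0,0],[0,-0.4,0,-0.7,0,0,0],[0,0,0,0,0,0,0]],
])

```text
t: 3.9
eef_pos: [0.5281, -0.2441, 0.2387]
tool_rot: [-0.108, -3.138, -0.001]
ft_force: [-0.5, 0.2, 0.1]
width: 0.0004
```

apply_moves([
  [[0,-0.4,0,-0.8,0,0,0],[0,-0.4,0,-0.8,0,0,0],[0,-0.4,0,-0.8,0,0,0]],
])

```text
t: 4.2
eef_pos: [0.5165, -0.2442, 0.2147]
tool_rot: [-0.108, -3.139, -0.0]
ft_force: [-0.4, 0.8, 0.3]
width: 0.0006
```

```bash
python3 - <<'E'
from station import *
import cv2,numpy as np
a=get_image('side')['img'][:,:,::-1]
cv2.imwrite('pics/m3.png',cv2.resize(a[190:350,300:480],(540,480),interpolation=cv2.INTER_CUBIC))
o=get_obs();print(o['eef_pos'],o['ft_force'])
E
```

```text
[ 0.51492719 -0.24395948  0.21314314] [-0.97976928  0.91651814 -1.49079021]
```

View pics/m3.png

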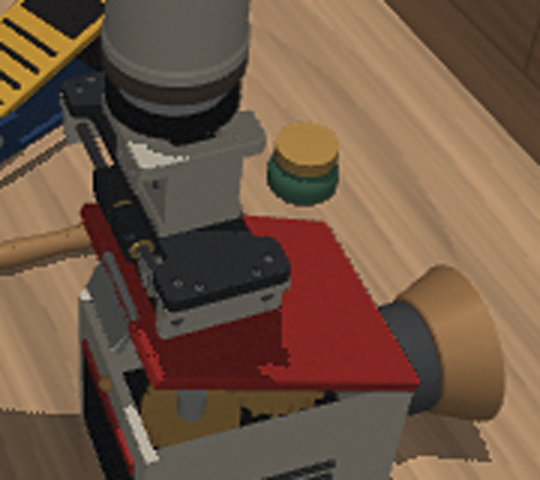

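The cover is moving down with the tool, now at about 0.3 rad. I'll keep following the arc.

apply_moves([
  [[0,-0.3,0,-0.8,0,0,0],[0,-0.3,0,-0.8,0,0,0],[0,-0.2,0,-0.8,0,0,0],[0,-0.1,0,-0.8,0,0,0],[0,-0.1,0,-0.8,0,0,0],[0,0,0,-0.3,0,0,0],[0,0,0,-0.3,0,0,0]],
])

```text
t: 4.95
eef_pos: [0.5069, -0.2443, 0.1691]
tool_rot: [-0.108, -3.139, -0.0]
ft_force: [0.1, -0.3, 0.6]
width: 0.0006
```

apply_moves([
  [[0,0,0,-0.3,0,0,0],[0,0,0,-0.3,0,0,0],[0,0,0,-0.3,0,0,0],[0,0,0,0,0,0,0]],
])

```text
t: 5.35
eef_pos: [0.5068, -0.2442, 0.1601]
tool_rot: [-0.108, -3.139, -0.0]
ft_force: [-0.1, -0.4, -1.1]
width: 0.0005
```

apply_moves([
  [[0,0,0,-0.2,0,0,0],[0,0,0,-0.2,0,0,0]],
])

```text
t: 5.55
eef_pos: [0.507, -0.2443, 0.1565]
tool_rot: [0.108, 3.139, -0.0]
ft_force: [0.2, -0.3, -0.1]
width: 0.0007
```

```bash
python3 - <<'E'
from station import *
import cv2,numpy as np
a=get_image('side')['img'][:,:,::-1]
cv2.imwrite('pics/m4.png',cv2.resize(a[190:350,300:480],(540,480),interpolation=cv2.INTER_CUBIC))
o=get_obs();print(o['eef_pos'],o['ft_force'])
E
```

```text
[ 0.50683471 -0.24424822  0.15614367] [ 0.35121449  0.39546525 -0.90564791]
```

View pics/m4.png

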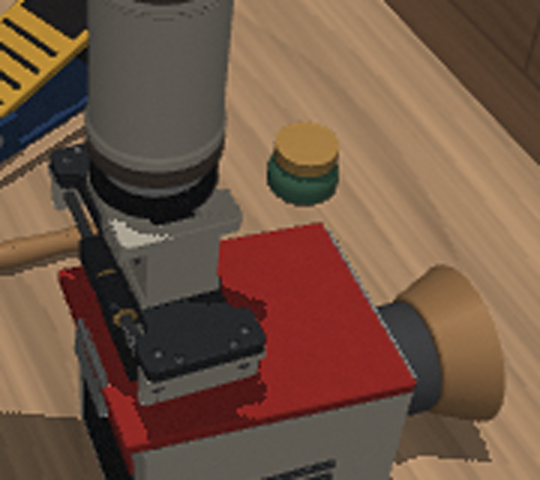

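```bash
python3 - <<'E'
from h import *
p=[.5796,-.2464,-.073,.679]
def run(pts,nm):
    q=np.array(pts)/3+[300,190]
    f=lambda v:(proj('side',cov(p,[(v[1],-.077,.012),(v[1],.077,.012),(v[2],-.077,.012),(v[2],.077,.012)],v[0]))-q).ravel()
    r=least_squares(f,[.1,.19,0]);print(nm,r.x.round(3),r.fun.round(1))
run([(133,450),(60,270),(413,385),(322,224)],'m4')
run([(158,383),(82,207),(418,385),(326,222)],'m3')
E
```

```text
m4 [0.071 0.203 0.002] [ 0.3 -0.4 -0.4  0.4  1.2 -2.  -2.2 -2. ]
m3 [0.384 0.206 0.001] [ 0.9  0.4 -0.9 -0.3  1.6 -2.5 -1.7 -1.7]
```

apply_moves([
  [[0,0,0,-0.2,0,0,0],[0,0,0,-0.2,0,0,0]],
])

```text
t: 5.8
eef_pos: [0.507, -0.2443, 0.1532]
tool_rot: [0.108, 3.14, 0.0]
ft_force: [-4.3, 2.4, 16.6]
width: 0.0005
```

The cover was at about 0.07 rad with the reading at z = 0.156, so contact sits about 15 mm higher than the TCP suggests. The catch is now resisting with 16.6 N, so I'll keep pushing slowly.

apply_moves([
  [[0,0,0,-0.2,0,0,0],[0,0,0,-0.2,0,0,0]],
])

```text
t: 6.0
eef_pos: [0.5065, -0.2443, 0.1497]
tool_rot: [-0.108, -3.139, -0.001]
ft_force: [-4.6, 1.7, 9.6]
width: 0.0002
```

apply_moves([
  [[0,0,0,-0.2,0,0,0],[0,0,0,-0.2,0,0,0]],
])

```text
t: 6.2
eef_pos: [0.506, -0.2443, 0.1447]
tool_rot: [-0.108, -3.138, -0.001]
ft_force: [-2.3, -0.3, 3.1]
width: 0.0003
```

apply_moves([
  [[0,0,0,-0.2,0,0,0],[0,0,0,-0.1,0,0,0]],
])

```text
t: 6.4
eef_pos: [0.5067, -0.2444, 0.1421]
tool_rot: [-0.108, -3.139, -0.0]
ft_force: [-5.8, 2.0, 14.5]
width: -0.0002
```

apply_moves([
  [[0,0,0,0,0,0,0],[0,0,0,1,0,0,0],[0,0,0,3,0,0,0],[0,0,0,5,0,0,0],[0,0,0,5,0,0,0],[0,0,0,5,0,0,0],[0,0,4,2,0,0,0],[0,0,4,0,0,0,0]],
])

```text
t: 7.2
eef_pos: [0.5093, -0.1653, 0.3563]
tool_rot: [0.113, 3.13, -0.003]
ft_force: [-0.0, 0.3, -0.9]
width: 0.0002
```

```bash
python3 - <<'E'
from station import *
import cv2,numpy as np
a=get_image('side')['img'][:,:,::-1];b=get_image('top')['img'][:,:,::-1]
c=lambda i,x,y,w,h:cv2.resize(i[y:y+h,x:x+w],(540,480),interpolation=cv2.INTER_CUBIC)
cv2.imwrite('pics/m5.png',c(a,300,190,180,160))
cv2.imwrite('pics/t5.png',b);cv2.imwrite('pics/s5.png',a)
o=get_obs();print(o['eef_pos'],o['ft_force'])
E
```

```text
[ 0.50885734 -0.15747329  0.35296863] [0.6300537  0.28608981 0.02320716]
```

View pics/m5.png

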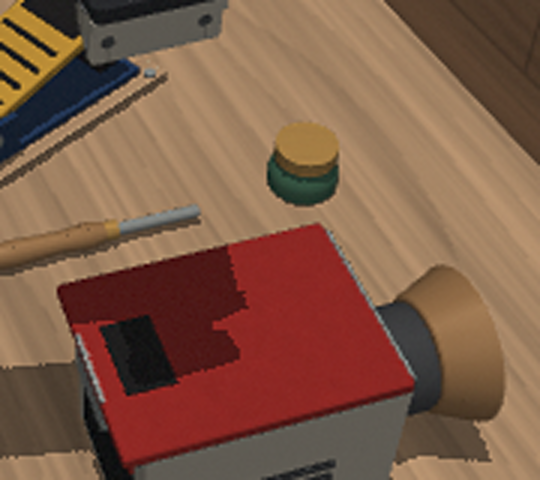

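The cover looks shut: its plate lies on the headstock wall with no gap, and the front corners moved down to (128,465) and (57,287). I'll check the angle numerically.

```bash
python3 - <<'E'
from h import *
p=[.5796,-.2464,-.073,.679]
q=np.array([(128,465),(57,287),(413,385),(322,224)])/3+[300,190]
f=lambda v:(proj('side',cov(p,[(v[1],-.077,.012),(v[1],.077,.012),(v[2],-.077,.012),(v[2],.077,.012)],v[0]))-q).ravel()
r=least_squares(f,[.1,.19,0]);print(r.x.round(3),r.fun.round(1))
pc=np.array([(101,326),(150,314),(177,383),(126,395)])/3+[300,190]
for t in (0,.03,.07):print(t,(proj('side',cov(p,[(.188,.03,.013),(.152,.03,.013),(.152,-.03,.013),(.188,-.03,.013)],t))-pc).round(1).tolist())
E
```

```text
[-0.011  0.205  0.002] [ 0.4 -0.1 -0.5  0.1  1.1 -1.9 -2.3 -1.9]
0 [[-0.6, 0.7], [-0.7, 0.4], [0.9, -0.2], [0.9, 0.5]]
0.03 [[-0.4, -1.0], [-0.4, -1.1], [1.2, -1.6], [1.2, -1.2]]
0.07 [[0.0, -3.4], [0.1, -3.0], [1.7, -3.6], [1.7, -3.6]]
```

apply_moves([
  [[0,1.6,4.6,0,0,0,0],[0,1.6,4.6,0,0,0,0],[0,1.6,4.6,0,0,0,0],[0,1.6,4.6,0,0,0,0],[0,1.6,4.6,0,0,0,0],[0,1.6,4.6,0,0,0,0],[0,1.6,4.6,0,0,0,0],[0,1.6,4.6,0,0,0,0]],
])

```text
t: 8.1
eef_pos: [0.6357, 0.2055, 0.3514]
tool_rot: [0.108, 3.139, 0.0]
ft_force: [0.3, -0.0, 0.0]
width: 0.0003
```

apply_moves([
  [[0,0,0,-5,0,0,0],[0,0,0,-5,0,0,0],[0,0,0,-5,0,0,0],[0,0,0,0,0,0,0],[0,0,0,0,0,0,0]],
])

```text
t: 8.6
eef_pos: [0.6349, 0.2035, 0.2015]
tool_rot: [-0.108, -3.138, 0.001]
ft_force: [0.8, -0.0, 1.5]
width: 0.0002
```

Next I correct sideways and come down near contact, which I expect at a reading of about 0.075 to 0.096.

apply_moves([
  [[0,0.3,0.7,-3,0,0,0],[0,0,0,-3,0,0,0],[0,0,0,-3,0,0,0],[0,0,0,-0.7,0,0,0],[0,0,0,0,0,0,0]],
])

```text
t: 9.1
eef_pos: [0.6393, 0.211, 0.1064]
tool_rot: [0.108, 3.138, 0.001]
ft_force: [0.9, -0.2, 0.3]
width: 0.0003
```

```bash
python3 - <<'E'
from station import *
import cv2,numpy as np
a=get_image('side')['img'][:,:,::-1];b=get_image('top')['img'][:,:,::-1]
c=lambda i,x,y,w,h:cv2.resize(i[y:y+h,x:x+w],(400,400),interpolation=cv2.INTER_CUBIC)
cv2.imwrite('pics/m6.png',np.hstack([c(a,245,120,140,140),c(b,160,160,140,140)]))
o=get_obs();print(o['eef_pos'],o['ft_force'])
E
```

```text
[0.64029545 0.21143373 0.10782969] [ 1.00917391 -0.03287305 -0.03304312]
```

View pics/m6.png

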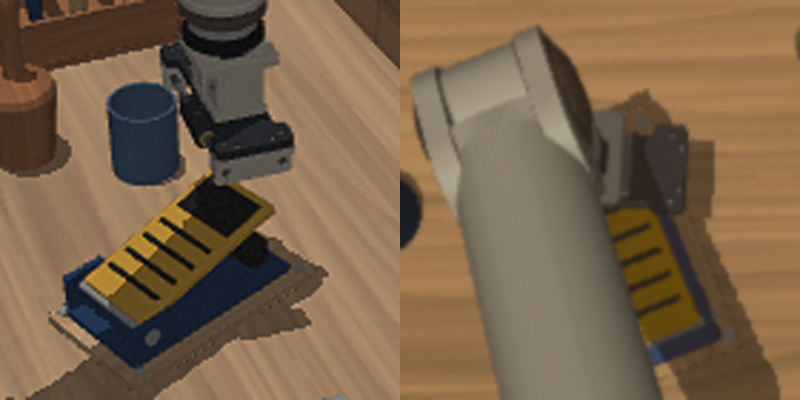

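The tool is just above the pad, and the mug and mallet are clear. Now I press the pedal.

apply_moves([
  [[0,0,0,-0.7,0,0,0],[0,0,0,-0.7,0,0,0],[0,0,0,-0.7,0,0,0],[0,0,0,-0.7,0,0,0]],
])

```text
t: 9.6
eef_pos: [0.6383, 0.2109, 0.0763]
tool_rot: [0.108, 3.139, 0.001]
ft_force: [3.0, 0.4, 7.3]
width: 0.0003
```

apply_moves([
  [[0,0,0,-0.5,0,0,0],[0,0,0,-0.5,0,0,0],[0,0,0,0,0,0,0]],
])

```text
t: 9.9
eef_pos: [0.6407, 0.2118, 0.0678]
tool_rot: [0.108, 3.135, 0.003]
ft_force: [1.5, 0.9, 7.6]
width: 0.0007
```

apply_moves([
  [[0,0.1,0,-0.5,0,0,0],[0,0.1,0,-0.5,0,0,0],[0,0,0,-0.5,0,0,0]],
])

```text
t: 10.2
eef_pos: [0.6438, 0.2129, 0.054]
tool_rot: [0.107, 3.132, 0.006]
ft_force: [4.0, 1.5, 9.8]
width: 0.0005
```

apply_moves([
  [[0,0,0,-0.3,0,0,0],[0,0,0,-0.3,0,0,0],[0,0,0,0,0,0,0]],
])

```text
t: 10.5
eef_pos: [0.6447, 0.2132, 0.0485]
tool_rot: [0.107, 3.131, 0.007]
ft_force: [3.2, 2.4, 10.8]
width: 0.0001
```

apply_moves([
  [[0,0,0,-0.3,0,0,0],[0,0,0,-0.3,0,0,0],[0,0,0,0,0,0,0]],
])

```text
t: 10.8
eef_pos: [0.6454, 0.2136, 0.0432]
tool_rot: [0.107, 3.129, 0.008]
ft_force: [4.9, 2.5, 11.5]
width: 0.0005
```

apply_moves([
  [[0,0,0,-0.2,0,0,0],[0,0,0,-0.2,0,0,0],[0,0,0,0,0,0,0]],
])

```text
t: 11.1
eef_pos: [0.6456, 0.2136, 0.0425]
tool_rot: [0.107, 3.129, 0.008]
ft_force: [-3.3, 0.2, 29.4]
width: 0.0003
```

At 0.0425 the force jumps to 29 N and z no longer falls, so the pedal is on its stop. I'll hold for over a second, with a picture as a check, and then release.

apply_moves([
  [[0,0,0,0,0,0,0],[0,0,0,0,0,0,0],[0,0,0,0,0,0,0],[0,0,0,0,0,0,0],[0,0,0,0,0,0,0],[0,0,0,0,0,0,0],[0,0,0,0,0,0,0]],
])

```text
t: 11.8
eef_pos: [0.6456, 0.2136, 0.0425]
tool_rot: [0.107, 3.129, 0.008]
ft_force: [-4.0, 0.1, 29.0]
width: -0.0001
```

```bash
python3 - <<'E'
from station import *
import cv2,numpy as np
a=get_image('side')['img'][:,:,::-1]
c=lambda i,x,y,w,h:cv2.resize(i[y:y+h,x:x+w],(400,400),interpolation=cv2.INTER_CUBIC)
cv2.imwrite('pics/m7.png',np.hstack([c(a,245,140,120,120),c(a,310,220,140,140)]))
o=get_obs();print(o['eef_pos'],o['ft_force'],o['t'])
E
```

```text
[0.64556739 0.21362608 0.04246743] [-2.18191069 -0.23067008 29.50108601] 11.85
```

View pics/m7.png

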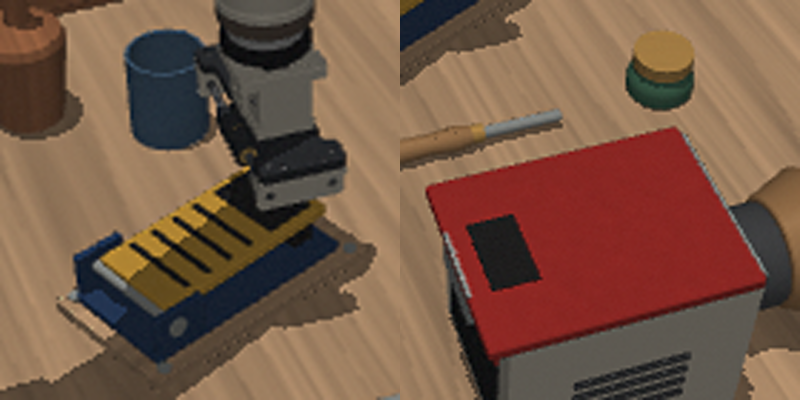

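The tread lies low on its stop with the toe corner at crop (326,207), and the cover stays shut. I'll check that angle while holding, then release.

```bash
python3 - <<'E'
from h import *
p=[.5039,.1558,.3942]
# toe right corner, rest crop m.png (322,385): find its distance then compare pressed
rest=np.array([255+322*107/400,170+85*80/300]);now=np.array([245+326*.3,140+207*.3])
d=least_squares(lambda v:(proj('side',ped(p,[(v[0],-v[1],.012)]))[0]-rest),[.18,.046]).x
for a in(.18,.2,.22):print(d,a,proj('side',ped(p,[(d[0],-d[1],.012)],a))-now)
E
```

```text
[0.18059989 0.04766456] 0.18 [[-0.03736268 -2.04019134]]
[0.18059989 0.04766456] 0.2 [[ 0.05581085 -1.1625193 ]]
[0.18059989 0.04766456] 0.22 [[ 0.13170556 -0.2749279 ]]
```

apply_moves([
  [[0,0,0,0,0,0,0],[0,0,0,0,0,0,0],[0,0,0,0,0,0,0]],
])

```text
t: 12.15
eef_pos: [0.6456, 0.2136, 0.0425]
tool_rot: [0.107, 3.129, 0.008]
ft_force: [-2.5, -0.1, 29.7]
width: 0.0004
```

The image gives 0.22 rad, on the stop. Now I release.

apply_moves([
  [[0,0,0,1,0,0,0],[0,0,0,1,0,0,0],[0,0,0,1,0,0,0],[0,0,0,1,0,0,0],[0,0,0,3,0,0,0],[0,0,0,5,0,0,0],[0,0,0,5,0,0,0],[0,0,0,5,0,0,0]],
])

```text
t: 12.95
eef_pos: [0.6394, 0.2105, 0.2566]
tool_rot: [-0.108, -3.139, 0.001]
ft_force: [1.3, 0.9, -0.4]
width: 0.0007
```

apply_moves([
  [[0,-3,-4,3,0,0,0],[0,-4,-3,0,0,0,0],[0,-4,-3,0,0,0,0],[0,-4,-3,0,0,0,0],[0,0,0,0,0,0,0],[0,0,0,0,0,0,0],[0,0,0,0,0,0,0]],
])

```text
t: 13.65
eef_pos: [0.4952, 0.0873, 0.2815]
tool_rot: [0.107, 3.139, 0.001]
ft_force: [0.6, 0.1, 0.3]
width: 0.0003
```

```bash
python3 - <<'E'
from station import *
import cv2,numpy as np
a=get_image('side')['img'][:,:,::-1];b=get_image('top')['img'][:,:,::-1]
cv2.imwrite('pics/m8.png',np.hstack([cv2.resize(a[130:380,170:490],(400,312)),cv2.resize(b[100:380,40:540],(400,312))]))
a0=cv2.imread('pics/side0.png')
cv2.imwrite('pics/m9.png',np.hstack([cv2.resize(i[170:250,255:362],(400,300),interpolation=cv2.INTER_CUBIC) for i in(a0,a)]))
o=get_obs();print(o['eef_pos'],o['ft_force'],o['t'])
E
```

```text
[0.49531507 0.08753652 0.28119249] [ 0.03708795 -0.38418479  0.21946367] 13.75
```

View pics/m8.png

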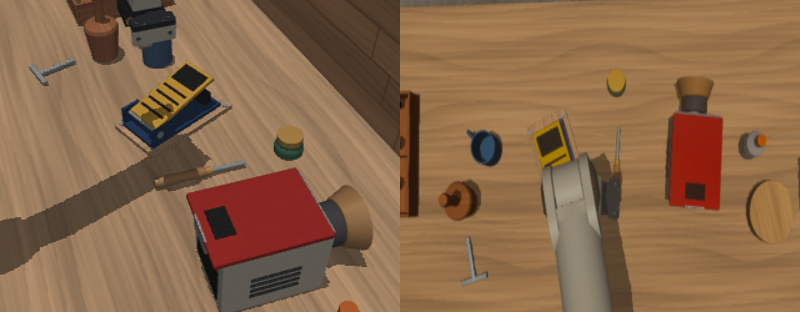

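View pics/m9.png

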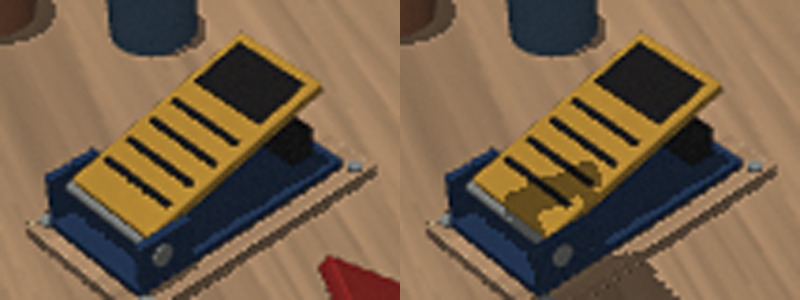

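The pedal is back exactly at its starting pose, with the toe corner at (322,88) in both crops. The cover is shut, every loose thing is in place, and the arm is in free air.

```bash
python3 -c "
from station import *
print(finish_job(),get_obs()['t'])"
```

```text
the job is handed in; nothing more can be done
the job is handed in; nothing more can be done
```

The cover is shut and held by its catch, and the pedal was pressed to its stop, held, and let back up. I handed the job in after about 14 s of the 51 s allowed.

- **Cover:** I pushed it down along its arc. The catch resisted with about 17 N on the wrist sensor, then gave way, and the cover came to rest. With the tool lifted clear, the image fit gave an angle of about 0 (-0.01 rad). It still looked shut while the pedal was down and at the end.
- **Pedal:** I pressed it until the force jumped from about 11 N to 29 N and it stopped moving. The image gave 0.22 rad, and I held it there for about 1 s. After release it matched its starting picture.
- **Loose things:** By eye, everything visible in the last pictures was where it started. I did not measure their positions. The arm was clear of everything, with about zero force.
- **Disagreement:** Both contacts came about 20 mm lower in the TCP reading than the given pad heights. I did not find the cause, so I went by force and the pictures instead.

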